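# Set up a hand torch level on V-blocks for laser marking

## Task

Set up the hand torch on the slide table for laser marking, so that it lies level and centred over the table. Build it up from below, one piece at a time: the riser on its marked outline (the longer one) and then the small V-block centred on top of the riser, the large V-block on the other outline, both grooves running lengthwise with the table, and last the torch laid in the two grooves, its thick head in the large V-block and its thin body in the small one. Set each piece down square to the table without dropping it, and leave the drinking glass and the wooden coaster where they are.

Things in the scene. Friction and masses are not known exactly. Their poses are not given: they have to be found in the camera images.
- slide: Fixed aluminium slide table, left or right of the robot. Flat top plate 240 (x) x 150 mm (y) with small holes, its upper face 60 mm above the bench. Origin under the plate's centre at bench height; x runs lengthwise, away from the handwheel at its -x end. Torch laid properly: axis 110 mm above the bench along the table's x, head to +x, torch origin above the table's origin.
- mark_riser: Black laser-marked rectangle on the slide table's plate where the riser goes: the one nearer the handwheel, drawn about 3 mm outside the riser's footprint, 64 mm along the table by 44 mm across. Flat. Origin at its centre on the plate's upper face, x along the table's x; 104 mm from the other outline's centre.
- mark_large: Black laser-marked rectangle on the slide table's plate where the large V-block goes: the one farther from the handwheel, drawn about 3 mm outside the block's footprint, 32 mm along the table by 56 mm across. Flat. Origin at its centre on the plate's upper face, x along the table's x.
- riser: Riser: plain ground steel slab 64 x 44 x 16 mm (x, y, z), two dark dots on top, about 0.34 kg. Lies flat on the bench. Origin at the centre of its underside. Grip it across its 44 mm width (along its y).
- vsmall: Small steel V-block, 32 mm long (x, the groove's direction), 40 mm wide (y), 28 mm high, about 0.23 kg; a 90 degree groove 28 mm wide at the top and 14 mm deep runs along x. Stands on the bench groove up. Origin at the centre of its underside; alike either way round. Grip it across its 40 mm width.
- vlarge: Large steel V-block, 32 mm long (x, the groove's direction), 56 mm wide (y), 40 mm high, about 0.44 kg; a 90 degree groove 44 mm wide at the top and 22 mm deep runs along x. Stands on the bench groove up. Origin at the centre of its underside; alike either way round. Grip it across its 56 mm width.
- torch: Black aluminium hand torch (flashlight), 165 mm long, about 0.2 kg, lying level in its open box. Origin on its axis near its centre of mass; x along the axis towards the lens. Thick head, diameter 45 mm, x = +24 to +80 mm; short cone; thin body, diameter 28 mm, x = +14 to -85 mm. Grip it across the body, fingers centred at x = -8 mm, at axis height (48 mm above the bench in its box).
- tray: Fixed open cardboard box, 194 (x) x 92 mm, walls 16 mm high, with two white foam saddles 76 mm wide, up to 44 mm high, holding the torch: head at x = +30 to +74 mm, tail at x = -78 to -38 mm. Between them the torch's body is free, the box floor 7 mm above the bench. Origin under its centre at bench height; x towards the torch's head. On the other side of the robot from the slide table.
- glass: Bystander: clear drinking glass standing on the bench beyond the work, 78 mm in diameter at the rim, 75 mm high. Origin at the centre of its underside. Leave it alone.
- coaster: Bystander: round wooden coaster lying on the bench beyond the work, 96 mm in diameter, 9 mm thick. Origin at the centre of its underside. Leave it alone.
Mind the look-alikes: they are no part of the job. What is shaped like the riser but red or turquoise is not meant.

How it is judged:
On the way, in this order (a step that is already met when the one before it is completed fails the run):
1. the riser lies on its outline, let go (horizontal distance between riser and mark_riser below 0.012 m and z of riser in the frame of mark_riser between -0.004 and 0.005 m and angle between the x axis of riser and the x axis of slide, either way round below 0.17 rad and contact force between the fingers and riser below 0.1 N), for 0.2 s.
2. the small V-block stands on the riser, let go (horizontal distance between riser and mark_riser below 0.012 m and z of riser in the frame of mark_riser between -0.004 and 0.005 m and angle between the x axis of each of riser, vsmall and the x axis of slide, either way round below 0.17 rad and horizontal distance between vsmall and riser below 0.012 m and z of vsmall in the frame of riser between 0.012 and 0.02 m and angle between vsmall's own z axis and vertical below 0.06 rad and contact force between the fingers and vsmall below 0.1 N), for 0.2 s.
3. the torch lies level in the grooves of both V-blocks, let go (horizontal distance between riser and mark_riser below 0.012 m and z of riser in the frame of mark_riser between -0.004 and 0.005 m and angle between the x axis of each of riser, vsmall, vlarge and the x axis of slide, either way round below 0.17 rad and horizontal distance between vsmall and riser below 0.012 m and z of vsmall in the frame of riser between 0.012 and 0.02 m and angle between each of vsmall, vlarge's own z axis and vertical below 0.06 rad and horizontal distance between vlarge and mark_large below 0.012 m and z of vlarge in the frame of mark_large between -0.004 and 0.005 m and angle between torch's own x axis and vertical between 1.5208 and 1.6208 rad and x of torch in the frame of slide between -0.014 and 0.014 m and y of torch in the frame of slide between -0.014 and 0.014 m and z of torch in the frame of slide between 0.104 and 0.116 m and contact force between torch and vsmall above 0.05 N and contact force between torch and vlarge above 0.05 N and contact force between the fingers and torch below 0.1 N), for 0.2 s.
At the end, for the whole second after the job is handed in: Riser and large V-block within 12 mm of their outlines' centres, small V-block within 12 mm of the riser's, all square within 0.17 rad; torch resting on both V-blocks, level within 0.05 rad, axis 104 to 116 mm up, within 14 mm of the table's middle; all let go, at rest (all of step 3 and linear speed of each of riser, vsmall, vlarge, torch below 0.02 m/s and contact force between the fingers and riser below 0.1 N and contact force between the fingers and vsmall below 0.1 N and contact force between the fingers and vlarge below 0.1 N); the robot touches nothing.
It fails at once if a piece is dropped (falls freely from more than about 30 mm) ((contact force between the fingers and riser below 0.1 N and contact force between riser and anything else below 0.05 N and linear speed of riser above 0.75 m/s) or (contact force between the fingers and vsmall below 0.1 N and contact force between vsmall and anything else below 0.05 N and linear speed of vsmall above 0.75 m/s) or (contact force between the fingers and vlarge below 0.1 N and contact force between vlarge and anything else below 0.05 N and linear speed of vlarge above 0.75 m/s) or (contact force between the fingers and torch below 0.1 N and contact force between torch and anything else below 0.05 N and linear speed of torch above 0.75 m/s)).
It fails at once if the glass is pushed more than 20 mm (distance of glass from where it was at the start of the episode above 0.02 m).
It fails at once if the wooden coaster is pushed more than 20 mm (distance of coaster from where it was at the start of the episode above 0.02 m).
It also fails if it takes over 120 s, if anything falls off the work surface, if the arm or the gripper's body presses on something with over 40 N, if the wrist force passes 120 N, or if a joint passes its speed limit or range.

## Robot

A 6-joint arm with a two-finger parallel gripper is mounted at the origin on the work surface. World frame = base frame: x ahead of the robot, y to its left, z up, the work surface at z = 0. Lengths are in m, angles in rad, forces in N, time in s.
With the tool pointing down it reaches from about 0.375 to 0.9 m from the base axis. Payload 3.1 kg.
Tool frame: the origin (TCP) lies on the centre line of the jaws, within the pads' length; the fingertips stand arm.tip_extent ahead of it and the grasp point (between the pads) is the TCP (arm.tip_extent is the distance from the TCP to the fingertips, in m); z points along the fingers, y is the line along which they close (so a half turn about z gives the same grasp; the last joint's range is limited). The gripper opens to 85 mm and grips with 20 to 120 N. Pads are 22 mm wide; open, the fingers measure 114 mm over their backs; the gripper's body (76 mm by 85 mm) begins 54 mm behind the grasp point. The pads swing forward as they close: fully open they stand 13 mm farther back than shut.
Start: joints at [-1.5, 0.527, 1.433, -0, 1.181, -0.178], TCP at [0.155, -0.606, 0.25] pointing down, gripper open.
Joint ranges: [-3.08, 3.08], [-0.75, 2.2], [0.22, 2.44], [-1.43, 4.57], [0, 2.65], [-2.85, 2.85]. Speed limits (rad/s): [2.79, 2.79, 3.14, 3.14, 3.14, 3.14].

## Interface

Orientations are given as a unit quaternion [x, y, z, w].
In Python, from plant import arm, vision gives the robot as it stands.
- The arm moves only by the tool move_arm, never from a script. Its argument "steps" is a list of rows, each a list of 4 numbers: the shift along the tool's x, y, z in units of 50 mm (1.0 is 50 mm), then the turn about the tool's z in rad. A call has 1 to 10 rows; each row is the pose to reach, as a shift and turn from the pose commanded when the call began, along the tool's axes at that moment; what a row does not reach only later rows make up. A row lasts 1/8 s, in which the tool goes at most 62.5 mm and 10.7 degrees, less where a joint would pass 70% of its speed; a pose out of reach is approached as far as the arm can. A call with a gripper value outside its range is refused whole. "claw" is the opening, from -1 (shut) to 1 (fully open), so that 0 is half open, set as the call begins (left out, the last holds). The fingers move at their own pace and stop on an object; the grip force is fixed at half the most. Time passes only in rows, so rows that repeat a pose let the fingers close. It gives the time, the measured TCP pose, the force, the opening and the grip force at its end, in the units of the state.
- arm.observe(): the state, without advancing time (a new reading comes with each control period).
- vision.read_camera(name): name is "scene" or "top" or "wrist"; returns a dict with "pixels" (480x640x3 uint8, red, green, blue), "fx", "fy", "cx", "cy" (pixels), "world_from_camera" (4x4, takes a point from camera to world coordinates); the wrist camera has in their place "T_tool_cam" (4x4, takes a point from camera to tool coordinates, whose origin is the TCP and whose axes are the flange's). Camera axes: x right, y down, z forward; pixel columns grow to the right and rows downward; lengths in m; the calibration is good to about 2 mm. A picture is of the moment at which its call begins: read the wrist's pose just before it. There is no depth.
- arm.finish_job(): hands the job in; it is judged then, once.
The state is a dict: "time": time; "qpos": joint angles; "qvel": joint speeds; "effort": joint torques, N m; "tool_pos": TCP position; "ee_rot": TCP orientation; "contact_force": force on the tool from outside, world axes, zero at the start; "wrist_torque": the same for the moment, N m; "finger_gap": finger opening in m; "grip_force": force on a finger pad.
Only numpy, scipy, OpenCV 4.12 (cv2) and the standard library are available. Lean on these libraries where they do the work, as an engineer would, in place of code of your own. Each camera call takes 0.05 s, during which the arm holds its last target. There are 200 camera calls.

## Working session

There is one attempt and no reset: what is moved stays moved. The work goes in short steps, Python scripts to look and compute and a tool call to move; the robot and the scene stay as the last step left them, time stands still between calls to the robot, and variables do not carry over. Pictures are saved under pics/ and viewed, at most 14 in all, crops included, and the job is handed in when it is done.

Besides the shell and the picture viewer there is one more tool, called after ">>>" as name(argument=value, ...), one argument or row to a line, values as JSON. move_arm: Moves the arm, as the interface text tells. Its arguments: {"type":"object","properties":{"steps":{"type":"array"},"claw":{"type":"number"}},"required":["steps"]}

```bash
mkdir -p pics; ls
python3 - <<'E'
from plant import arm, vision
import cv2,numpy as np
s=arm.observe();print(s['time'],s['tool_pos'],s['ee_rot'],s['finger_gap'],arm.tip_extent)
for n in ("scene","top"):
    c=vision.read_camera(n);cv2.imwrite(f'pics/{n}0.png',c['pixels'][:,:,::-1]);print(n,c['fx'],c['cx'],c['cy'],np.round(c['world_from_camera'],3).tolist())
c=vision.read_camera("wrist");print(c['fx'],c['cx'],c['cy'],np.round(c['T_tool_cam'],4).tolist())
E
```

```text
pics
0.0 [ 0.15447713 -0.60490091  0.24933252] [ 9.92211805e-01  1.24557247e-01  6.77707245e-05 -1.10568911e-03] 0.08521715632620952 0.019
scene 502.3465000686446 322.96303573646054 235.1350304676733 [[0.862, 0.308, -0.402, 0.916], [0.506, -0.514, 0.692, -0.631], [0.007, -0.8, -0.599, 0.61], [0.0, 0.0, 0.0, 1.0]]
top 612.2500596760493 316.0559414028062 237.61406835024331 [[-0.01, -0.998, 0.068, 0.464], [-1.0, 0.01, 0.004, -0.005], [-0.004, -0.068, -0.998, 1.102], [0.0, 0.0, 0.0, 1.0]]
344.6329731923193 316.8736451771536 232.78388527985155 [[-0.0002, -0.9464, -0.3229, 0.0832], [1.0, -0.0001, -0.0002, 0.0012], [0.0002, -0.3229, 0.9464, -0.1233], [0.0, 0.0, 0.0, 1.0]]
```

View pics/scene0.png

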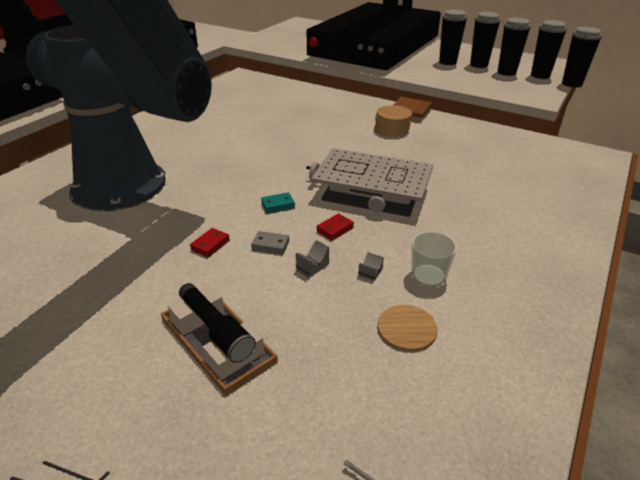

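View pics/top0.png

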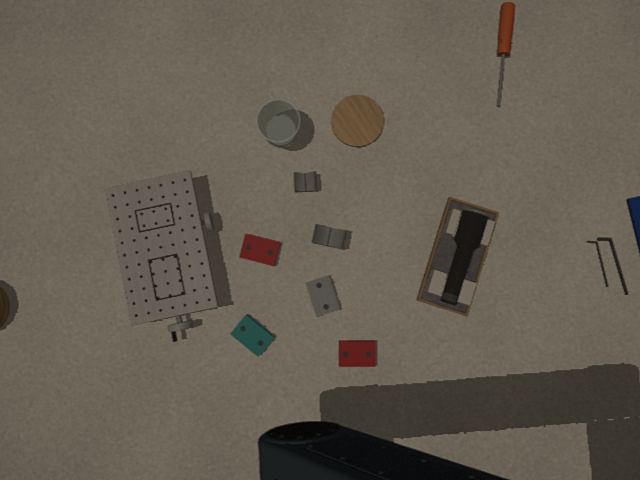

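Scene: slide table is left (+y), plate around top px (165,250), handwheel at the bottom (180,325). The riser is grey at (323,296), the large V-block at (332,236), the small V-block at (307,182), and the torch at (464,255) with its head up. The red and turquoise slabs are decoys.

```bash
cat > h.py <<'E'
import cv2,numpy as np
from scipy.spatial.transform import Rotation as R
from plant import arm,vision
def cam(n):
    s=arm.observe();c=vision.read_camera(n)
    if n=='wrist':
        T=np.eye(4);T[:3,:3]=R.from_quat(s['ee_rot']).as_matrix();T[:3,3]=s['tool_pos'];c['W']=T@c['T_tool_cam']
    else:c['W']=np.array(c['world_from_camera'])
    return c
def ray(c,uv,z):
    uv=np.atleast_2d(np.array(uv,float));d=np.c_[(uv[:,0]-c['cx'])/c['fx'],(uv[:,1]-c['cy'])/c['fy'],np.ones(len(uv))]@c['W'][:3,:3].T
    o=c['W'][:3,3];return (o+d*((z-o[2])/d[:,2])[:,None])[:,:2]
def proj(c,p):
    q=np.linalg.inv(c['W'])@np.r_[p,1];return np.array([c['fx']*q[0]/q[2]+c['cx'],c['fy']*q[1]/q[2]+c['cy']])
def rect(P):
    "centre, sizes (long, short) mm, angle of the long side, deg"
    (m,(a,b),t)=cv2.minAreaRect((np.array(P)*1000).astype(np.float32))
    if a<b:a,b,t=b,a,t+90
    return np.round(m,1),round(a,1),round(b,1),round((t+90)%180-90,1)
def blob(mask,roi,off=True):
    x0,y0,x1,y1=roi;m=np.zeros_like(mask);m[y0:y1,x0:x1]=mask[y0:y1,x0:x1]
    cs,_=cv2.findContours(m,cv2.RETR_EXTERNAL,cv2.CHAIN_APPROX_NONE)
    return max(cs,key=cv2.contourArea)[:,0,:]
def tool(dw):
    "world shift -> tool-axis shift in 50 mm units"
    return np.round(R.from_quat(arm.observe()['ee_rot']).as_matrix().T@np.array(dw)/.05,3)
E
python3 - <<'E'
from h import *
c=cam('top');p=c['pixels'];hsv=cv2.cvtColor(p,cv2.COLOR_RGB2HSV)
for u in [(323,296),(332,236),(307,182),(280,270),(130,200),(345,300)]:print(u,p[u[1],u[0]],hsv[u[1],u[0]])
S=hsv[:,:,1].astype(int);rb=p[:,:,0].astype(int)-p[:,:,2]
ratio=p[:,:,0]/np.maximum(p[:,:,2],1.)
m=((ratio<1.12)&(p[:,:,0]>45)).astype(np.uint8);m=cv2.morphologyEx(m,cv2.MORPH_CLOSE,np.ones((3,3)))
for n,roi,z in [('riser',(295,265,355,325),.016),('vl',(300,215,360,258),.04),('vs',(285,165,330,200),.028),('slide',(90,160,235,335),.06)]:
    b=blob(m,roi);print(n,len(b),b.min(0),b.max(0),rect(ray(c,b,z)))
t=(p.max(2)<40).astype(np.uint8)
b=blob(t,(415,190,500,320));print('torch',rect(ray(c,b,.055)))
cv2.imwrite('pics/crop1.png',np.hstack([cv2.resize(p[160:335,230:370][:,:,::-1],None,fx=3,fy=3,interpolation=2),cv2.resize(cv2.cvtColor(m[160:335,230:350]*255,cv2.COLOR_GRAY2BGR),None,fx=3,fy=3)]))
cv2.imwrite('pics/crop2.png',np.hstack([cv2.resize(p[165:345,100:235][:,:,::-1],None,fx=3,fy=3,interpolation=2),cv2.resize(p[190:320,412:502][:,:,::-1],None,fx=4,fy=540/130,interpolation=2)]))
E
```

```text
(323, 296) [86 83 76] [21 30 86]
(332, 236) [82 79 72] [21 31 82]
(307, 182) [78 75 69] [20 29 78]
(280, 270) [110 102  90] [ 18  46 110]
(130, 200) [100  93  85] [ 16  38 100]
(345, 300) [117 109  95] [ 19  48 117]
riser 22 [309 289] [312 299] (array([438. ,   8.9]), 17.5, 4.7, 13.6)
vl 1 [329 229] [329 229] (array([550.7, -24. ]), 0.0, 0.0, 0.0)Traceback (most recent call last):
  File "<stdin>", line 8, in <module>
  File "h.py", line 23, in blob
    return max(cs,key=cv2.contourArea)[:,0,:]
           ~~~^^^^^^^^^^^^^^^^^^^^^^^^
ValueError: max() iterable argument is empty
```

Run:
```python
from h import *
c=cam('top');p=c['pixels'];g=cv2.GaussianBlur(p,(3,3),0).astype(float)
ratio=g[:,:,0]/g[:,:,2]
m=((ratio<1.18)&(g[:,:,0]>45)).astype(np.uint8);m=cv2.morphologyEx(m,cv2.MORPH_CLOSE,np.ones((5,5)))
m=cv2.morphologyEx(m,cv2.MORPH_OPEN,np.ones((3,3)))
for n,roi,z in [('riser',(295,265,355,325),.016),('vl',(300,215,360,258),.04),('vs',(285,165,330,200),.028),('slide',(90,160,235,335),.06)]:
    b=blob(m,roi);print(n,len(b),b.min(0),b.max(0),rect(ray(c,b,z)))
gr=p.max(2)
t=(gr<45).astype(np.uint8)
b=blob(t,(415,190,500,320));print('torch',rect(ray(c,b,.055)))
for n,roi in [('mL',(130,196,180,238)),('mR',(142,245,192,308))]:
    k=(gr<62).astype(np.uint8);b=blob(k,roi);print(n,rect(ray(c,b,.06)))
cv2.imwrite('pics/crop1.png',np.hstack([cv2.resize(p[160:335,230:370][:,:,::-1],None,fx=3,fy=3,interpolation=2),cv2.resize(cv2.cvtColor(m[160:335,230:350]*255,cv2.COLOR_GRAY2BGR),None,fx=3,fy=3)]))
cv2.imwrite('pics/crop2.png',np.hstack([cv2.resize(p[165:345,100:235][:,:,::-1],None,fx=3,fy=3,interpolation=2),cv2.resize(p[190:320,412:502][:,:,::-1],(360,540),interpolation=2)]))
```

```text
riser 109 [307 276] [338 315] (array([434.8, -11.5]), 63.5, 44.0, 16.9)
vl 88 [313 226] [344 247] (array([537.8, -23.2]), 51.5, 31.4, 78.6)
vs 72 [295 172] [315 190] (array([637.3,  17.3]), 35.4, 32.1, 89.6)
slide 578 [108 172] [215 328] (array([510.9, 258.8]), 260.7, 153.3, 11.5)
torch (array([ 498.1, -251. ]), 163.0, 46.8, -17.4)
mL (array([572.6, 274.8]), 63.3, 39.7, -78.7)
mR (array([470.8, 253.8]), 71.5, 51.3, 11.6)
```

View pics/crop1.png

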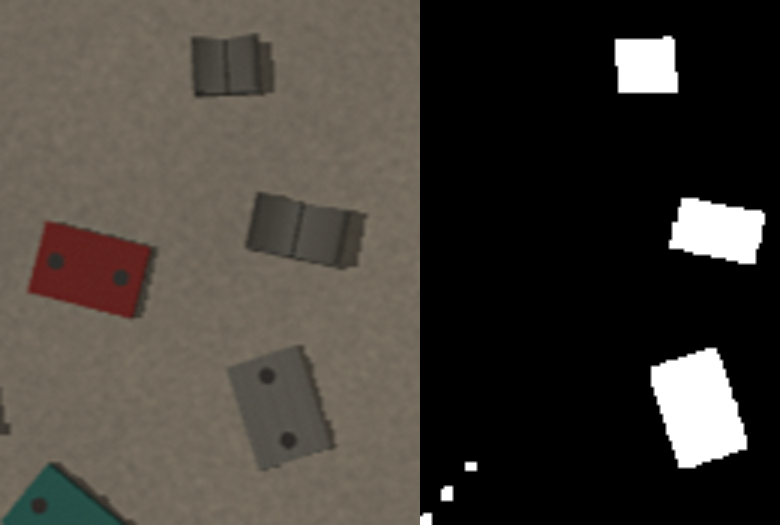

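View pics/crop2.png

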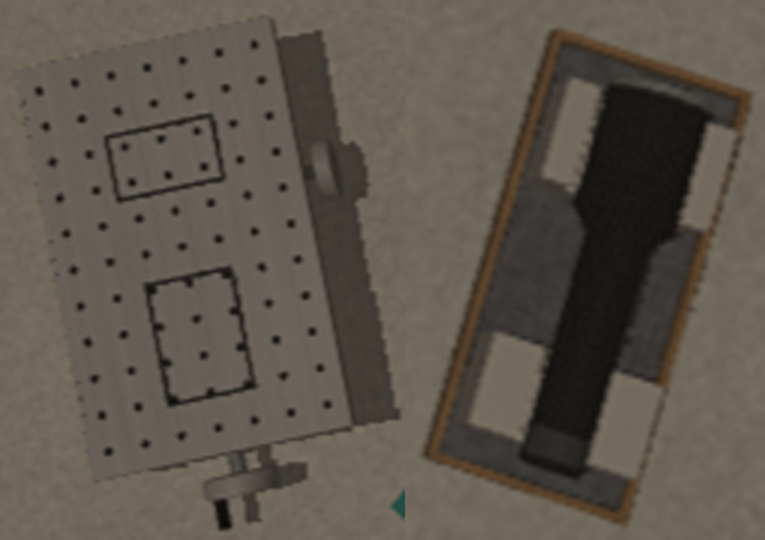

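Riser found at (435,-11.5) mm, yaw 16.9°. Outlines at (471,254) and (573,275), 104 mm apart as expected, table yaw 11.6°. Next I move above the riser.

>>> move_arm(
  steps=[
    [8.38, -10.11, 0, -0.045],
    [8.38, -10.11, 0, -0.045],
    [8.38, -10.11, 0, -0.045],
    [8.38, -10.11, 0, -0.045],
    [8.38, -10.11, 0, -0.045],
    [8.38, -10.11, 0, -0.045],
    [8.38, -10.11, 0, -0.045],
    [8.38, -10.11, 0, -0.045],
    [8.38, -10.11, 0, -0.045],
    [8.38, -10.11, 0, -0.045],
  ],
  claw=1,
)

```text
time: 1.5
tool_pos: [0.4229, -0.0389, 0.2506]
ee_rot: [0.989, 0.147, 0.001, 0.0]
contact_force: [0.7, 0.0, -0.0]
finger_gap: 0.0851
grip_force: 0.0
```

```bash
cat >> h.py <<'E'
def look(name,zs,thr=1.18,save=None,crop=None):
    c=cam('wrist');p=c['pixels'];g=cv2.GaussianBlur(p,(5,5),0).astype(float)
    m=((g[:,:,0]/g[:,:,2]<thr)&(g[:,:,0]>30)).astype(np.uint8)
    m=cv2.morphologyEx(m,cv2.MORPH_CLOSE,np.ones((7,7)));m=cv2.morphologyEx(m,cv2.MORPH_OPEN,np.ones((5,5)))
    if save:cv2.imwrite('pics/'+save,np.hstack([p[:,:,::-1][::2,::2],cv2.cvtColor(m[::2,::2]*255,cv2.COLOR_GRAY2BGR)]))
    return c,m
def yaw():
    r=R.from_quat(arm.observe()['ee_rot']).as_matrix();return np.degrees(np.arctan2(r[1,0],r[0,0]))
E
python3 - <<'E'
from h import *
c,m=look('r',.016,save='w1.png')
s=arm.observe();print(s['tool_pos'],yaw(),s['finger_gap'])
cs,_=cv2.findContours(m,cv2.RETR_EXTERNAL,cv2.CHAIN_APPROX_NONE)
for b in cs:
    if cv2.contourArea(b)>600:print(b[:,0].min(0),b[:,0].max(0),[rect(ray(c,b[:,0],z)) for z in (.016,.04)])
E
```

```text
[ 0.4248338  -0.0319887   0.25082067] 17.247915346795878 0.08564249462790996
[89 21] [108 117] [(array([480.9, 193.7]), 83.3, 11.9, 12.5), (array([482.4, 179.6]), 77.7, 11.1, 12.5)]h.py:29: RuntimeWarning: divide by zero encountered in divide
  m=((g[:,:,0]/g[:,:,2]<thr)&(g[:,:,0]>30)).astype(np.uint8)
```

View pics/w1.png

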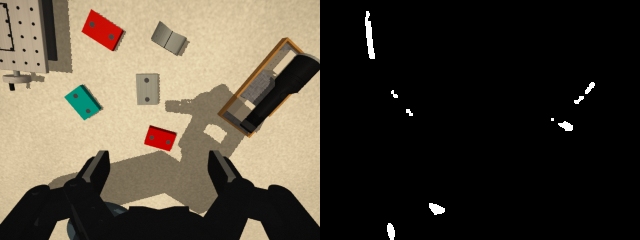

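The wrist view shows the riser at full-res px (296,178), unsaturated and darker than the bench, with the large V-block at (340,76). The mask needs a threshold for this exposure.

Run:
```python
from h import *
s=arm.observe();c=cam('wrist');p=c['pixels']
for u in [(296,178),(290,190),(340,70),(350,86),(330,130),(250,180),(345,215),(440,170)]:print(u,p[u[1],u[0]],round(p[u[1],u[0],0]/p[u[1],u[0],2],3))
print(arm.observe()['tool_pos'],yaw())
```

```text
(296, 178) [156 147 125] 1.248
(290, 190) [153 145 121] 1.264
(340, 70) [134 127 108] 1.241
(350, 86) [151 143 121] 1.248
(330, 130) [229 212 174] 1.316
(250, 180) [230 213 175] 1.314
(345, 215) [126 113  90] 1.4
(440, 170) [205 187 150] 1.367
[ 0.42340428 -0.03531649  0.25054331] 17.438120230257063
```

>>> move_arm(
  steps=[
    [0, 0, 1.0, 0],
    [0, 0, 2.0, 0],
    [0, 0, 2.0, 0],
    [0, 0, 2.0, 0],
  ],
)

```text
time: 2.1
tool_pos: [0.4227, -0.0415, 0.1513]
ee_rot: [0.989, 0.146, 0.001, 0.0]
contact_force: [-0.3, -0.3, 1.0]
finger_gap: 0.0857
grip_force: 0.0
```

```bash
cat >> h.py <<'E'
def grey(c,thr=1.285,lo=60,hi=200):
    g=cv2.GaussianBlur(c['pixels'],(5,5),0).astype(float)
    m=((g[:,:,0]/np.maximum(g[:,:,2],1)<thr)&(g[:,:,0]>lo)&(g[:,:,0]<hi)).astype(np.uint8)
    m=cv2.morphologyEx(m,cv2.MORPH_CLOSE,np.ones((9,9)));return cv2.morphologyEx(m,cv2.MORPH_OPEN,np.ones((7,7)))
def blobs(c,m,zs,amin=800):
    for b in cv2.findContours(m,cv2.RETR_EXTERNAL,cv2.CHAIN_APPROX_NONE)[0]:
        if cv2.contourArea(b)>amin:print(b[:,0].min(0),b[:,0].max(0),[rect(ray(c,b[:,0],z)) for z in zs])
E
python3 - <<'E'
from h import *
c=cam('wrist');s=arm.observe();print(s['tool_pos'],yaw())
m=grey(c);blobs(c,m,(.016,))
print(proj(c,[.435,-.0115,.016]),tool(np.r_[.435,-.0115,.012]-s['tool_pos']))
E
```

```text
[ 0.42315025 -0.04161467  0.15190042] 16.85004290050404
[252 158] [309 238] [(array([436.3, -10.3]), 62.7, 42.8, 16.8)]
[538 151] [617 232] [(array([ 505.6, -229.3]), 63.0, 36.1, -18.3)]
[293  10] [389 102] [(array([542.2, -23.7]), 59.9, 36.6, 78.0)]
[282.46622937 201.52141864] [ 0.394 -0.514  2.798]
```

>>> move_arm(
  steps=[
    [0.42, -0.52, 0.6, 0],
    [0.42, -0.52, 1.5, 0],
    [0.42, -0.52, 2.2, 0],
    [0.42, -0.52, 2.4, 0],
    [0.42, -0.52, 2.5, 0],
    [0.42, -0.52, 2.56, 0],
    [0.42, -0.52, 2.56, 0],
    [0.42, -0.52, 2.56, 0],
  ],
)

```text
time: 3.15
tool_pos: [0.4349, -0.0098, 0.0229]
ee_rot: [0.989, 0.147, 0.001, 0.0]
contact_force: [-0.7, 0.5, -0.7]
finger_gap: 0.0854
grip_force: 0.0
```

Run:
```python
from h import *
s=arm.observe();print(s['tool_pos'],yaw(),s['contact_force'])
```

```text
[ 0.43493333 -0.00983226  0.02293069] 16.892135161533556 [-0.6694606   0.47360387 -0.66848098]
```

>>> move_arm(
  steps=[
    [0, 0, 0, 0],
    [0, 0, 0, 0],
    [0, 0, 0, 0],
    [0, 0, 0, 0],
    [0, 0, 0, 0],
    [0, 0, 0, 0],
    [0, 0, 0, 0],
    [0, 0, 0, 0],
  ],
  claw=-1,
)

```text
time: 4.15
tool_pos: [0.4346, -0.0097, 0.0227]
ee_rot: [0.989, 0.147, 0.0, 0.0]
contact_force: [-0.0, 0.1, 5.3]
finger_gap: 0.0425
grip_force: 60.9
```

>>> move_arm(
  steps=[
    [0, 0, -0.2, 0],
    [0, 0, -0.8, 0],
    [0, 0, -1.6, 0],
    [0.2, -0.4, -2.2, 0.01],
    [0.5, -1.1, -2.4, 0.03],
    [0.85, -1.85, -2.4, 0.05],
    [1.2, -2.6, -2.4, 0.07],
    [1.55, -3.35, -2.4, 0.08],
    [1.9, -4.1, -2.4, 0.09],
    [2.22, -4.83, -2.4, 0.092],
  ],
)

```text
time: 5.4
tool_pos: [0.4699, 0.2548, 0.1423]
ee_rot: [0.995, 0.101, -0.001, 0.0]
contact_force: [0.4, -0.5, -3.9]
finger_gap: 0.0423
grip_force: 62.2
```

>>> move_arm(
  steps=[
    [0, 0, 0, 0],
    [0, 0, 0, 0],
    [0, 0, 0, 0],
  ],
)

```text
time: 5.78
tool_pos: [0.47, 0.2524, 0.1421]
ee_rot: [0.995, 0.101, -0.001, 0.0]
contact_force: [0.2, -0.8, -4.3]
finger_gap: 0.0425
grip_force: 62.2
```

```bash
cat >> h.py <<'E'
def show(c,name,roi,f):
    x0,y0,x1,y1=roi;cv2.imwrite('pics/'+name,cv2.resize(c['pixels'][y0:y1,x0:x1,::-1],None,fx=f,fy=f,interpolation=2))
E
python3 - <<'E'
from h import *
c=cam('wrist');s=arm.observe();print(s['tool_pos'],yaw(),s['finger_gap'],s['contact_force'])
for n,q in [('mL',[.5726,.2748,.06]),('mR',[.4708,.2538,.06])]:print(n,proj(c,q))
show(c,'w2.png',(0,0,640,480),1)
E
```

```text
[0.470238   0.25246118 0.14223521] 11.534773953797773 0.04240342888312941 [-0.81968545  0.00895258 -2.79266125]
mL [312.17264225  72.71594747]
mR [313.21360965 250.48059852]
```

View pics/w2.png

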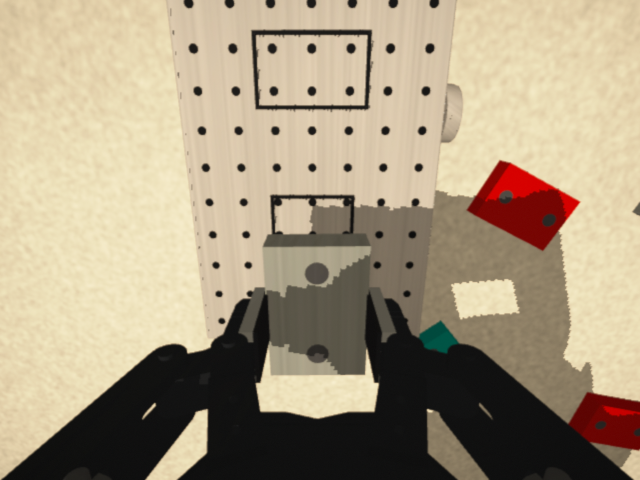

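The riser is held square, dots at (317,273) and (318,353). The large outline's centre is near (312,71), against a predicted (312,73), so it agrees. Now the riser's offset in the grip.

Run:
```python
from h import *
c=cam('wrist');s=arm.observe();P=ray(c,[(317,273),(318,353)],.1355)
print(P,P.mean(0)-s['tool_pos'][:2],np.linalg.norm(P[1]-P[0]),np.degrees(np.arctan2(*(P[0]-P[1])[::-1])))
cor=ray(c,[(254,32),(370,32),(368,106),(259,107)],.06);print(cor,rect(cor),cor.mean(0))
e=ray(c,[(273,198),(353,198)],.06);a=np.radians(11.6);print(e.mean(0)-.0348*np.array([np.cos(a),np.sin(a)]),np.linalg.norm(e[1]-e[0]))
t=np.array([.4708,.2538]);print(s['tool_pos'],yaw(),tool(np.r_[t-s['tool_pos'][:2],0]))
```

```text
[[0.49131863 0.25551712]
 [0.45233559 0.24710178]] [ 0.00137857 -0.00122775] 0.039881020688524865 12.18161749704634
[[0.5859242  0.30856227]
 [0.59810134 0.24884726]
 [0.56248039 0.24086623]
 [0.54977107 0.30056583]] (array([574.2, 274.7]), 61.3, 37.0, -78.0) [0.57406925 0.2747104 ]
[0.47065378 0.25370859] 0.04873248127705064
[0.47044854 0.2525372  0.1422821 ] 11.531343492333814 [ 0.012 -0.023 -0.   ]
```

>>> move_arm(
  steps=[
    [0, -0.05, 0.3, 0],
    [0, -0.05, 0.7, 0],
    [0, -0.05, 1.0, 0],
    [0, -0.05, 1.12, 0],
    [0, -0.05, 1.16, 0],
    [0, -0.05, 1.18, 0],
    [0, -0.05, 1.19, 0],
    [0, -0.05, 1.19, 0],
    [0, -0.05, 1.19, 0],
  ],
)

```text
time: 7.0
tool_pos: [0.4703, 0.2561, 0.0831]
ee_rot: [0.995, 0.101, 0.0, -0.0]
contact_force: [0.7, -0.1, -2.6]
finger_gap: 0.0425
grip_force: 62.2
```

>>> move_arm(
  steps=[
    [0, 0.02, 0.005, 0],
    [0, 0.02, 0.012, 0],
    [0, 0.02, 0.012, 0],
  ],
)

```text
time: 7.38
tool_pos: [0.4704, 0.2552, 0.0828]
ee_rot: [0.995, 0.101, 0.0, -0.0]
contact_force: [-1.5, 0.9, 3.7]
finger_gap: 0.042
grip_force: 63.0
```

>>> move_arm(
  steps=[
    [0, 0, 0, 0],
    [0, 0, 0, 0],
    [0, 0, 0, 0],
    [0, 0, 0, 0],
    [0, 0, 0, 0],
    [0, 0, 0, 0],
    [0, 0, -0.5, 0],
    [0, 0, -1.5, 0],
    [0, 0, -2.5, 0],
    [0, 0, -2.5, 0],
  ],
  claw=1,
)

```text
time: 8.62
tool_pos: [0.4729, 0.256, 0.2113]
ee_rot: [0.995, 0.101, 0.005, -0.001]
contact_force: [-0.1, -0.5, -0.2]
finger_gap: 0.0856
grip_force: 0.0
```

Run:
```python
from h import *
c=cam('wrist');s=arm.observe();print(s['tool_pos'],yaw(),s['finger_gap'],s['contact_force'])
c=cam('wrist')
show(c,'w3.png',(0,0,640,480),1)
g=cv2.cvtColor(c['pixels'],cv2.COLOR_RGB2GRAY)
print(proj(c,[.4708,.2538,.076]))
```

```text
[0.47127051 0.25540751 0.20906517] 11.627424753243831 0.08525401543038043 [ 1.1630199  -0.12806804 -0.75682779]
[317.35783017 229.39704348]
```

View pics/w3.png

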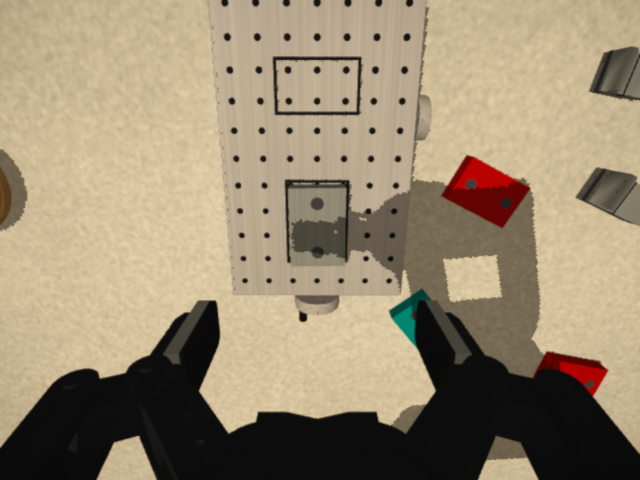

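The riser lies inside its outline, dots centred at (317,228) against an expected (317,229). Now the small V-block.

>>> move_arm(
  steps=[
    [2.32, 5.3, 0, 0.2],
    [2.32, 5.3, 0, 0.2],
    [2.32, 5.3, 0, 0.2],
    [2.32, 5.3, 0, 0.2],
    [2.32, 5.3, 0, 0.2],
    [2.32, 5.3, 0, 0.2],
    [2.32, 5.3, 0.5, 0.2],
    [2.32, 5.3, 1, 0.2],
    [2.32, 5.3, 1, 0.2],
  ],
)

```text
time: 9.85
tool_pos: [0.6339, 0.0202, 0.1536]
ee_rot: [1.0, 0.002, -0.004, -0.001]
contact_force: [-0.3, 0.5, 0.6]
finger_gap: 0.0856
grip_force: 0.0
```

Run:
```python
from h import *
c=cam('wrist');c=cam('wrist');s=arm.observe();print(s['tool_pos'],yaw(),s['finger_gap'],s['contact_force'])
m=grey(c,lo=20);blobs(c,m,(.028,))
cv2.imwrite('pics/w4.png',np.hstack([c['pixels'][::2,::2,::-1],cv2.cvtColor(m[::2,::2]*255,cv2.COLOR_GRAY2BGR)]))
u,v=proj(c,[.64,.017,.028]).astype(int);print(u,v);cv2.imwrite('pics/w4.png',cv2.resize(c['pixels'][v-75:v+75,u-100:u+100,::-1],None,fx=4,fy=4,interpolation=2))
```

```text
[0.63655898 0.0197095  0.15661478] 0.2098851645964543 0.08537679565507815 [-0.01455285  0.48859763  0.59420111]
[  0 396] [ 37 446] [(array([448.1, 309.9]), 81.5, 27.1, -40.3)]
[ 92 328] [134 375] [(array([523.3, 194.1]), 50.3, 29.6, 8.7)]
[562 327] [629 392] [(array([ 511.2, -228.3]), 68.3, 52.5, 56.9)]
[157 302] [209 365] [(array([544.1, 134.6]), 74.2, 25.2, -28.1)]
[425 301] [477 365] [(array([545.5, -97.3]), 75.0, 24.8, 28.6)]
[331 300] [403 361] [(array([543.9, -24.2]), 63.8, 51.8, 77.7)]
[ 42 224] [101 321] [(array([596.4, 208.8]), 84.0, 30.1, 11.7)]
[294 197] [342 242] [(array([643. ,  18.3]), 36.7, 35.0, -88.2)]
[212   5] [308 146] [(array([735.8,  55.7]), 86.6, 60.5, -15.6)]
319 223
```

View pics/w4.png

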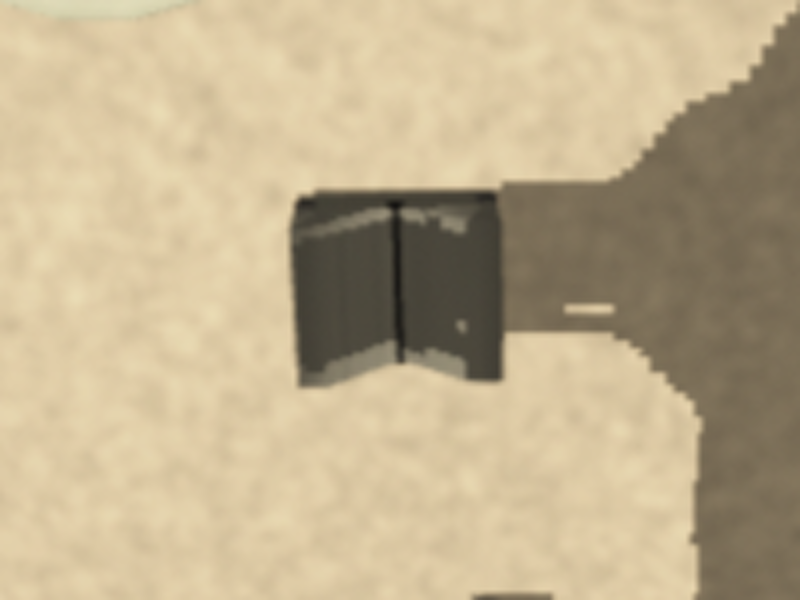

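Crop scale 4, origin (219,148). The V-block's top corners are at crop (293,232), (299,385) and (502,381), and its valley runs from (396,213) to (400,360).

Run:
```python
from h import *
c=cam('wrist');s=arm.observe();print(s['tool_pos'],yaw())
f=lambda l:[(219+x/4-.4,148+y/4-.4) for x,y in l]
T=ray(c,f([(293,232),(299,385),(502,381)]),.028);print(T,np.linalg.norm(T[0]-T[1]),np.linalg.norm(T[1]-T[2]))
d=T[0]-T[1];print('yaw left',np.degrees(np.arctan2(d[1],d[0])));d=T[1]-T[2];print('near',np.degrees(np.arctan2(-d[0],d[1])),'centre',(T[0]+T[2])/2)
V=ray(c,f([(396,213),(400,360)]),.014);d=V[0]-V[1];print(V,V.mean(0),np.linalg.norm(d),np.degrees(np.arctan2(d[1],d[0])))
```

```text
[0.63725701 0.01949346 0.15745457] 0.20419555056149735
[[ 0.65540397  0.03754394]
 [ 0.62464854  0.03699066]
 [ 0.62562577 -0.00262489]] 0.030760404210479837 0.03962760750018483
yaw left 1.0306094388368154
near 1.4130676399040198 centre [0.64051487 0.01745952]
[[0.65573119 0.01815495]
 [0.62487847 0.01720711]] [0.64030483 0.01768103] 0.03086727508862596 1.7596648075564172
```

>>> move_arm(
  steps=[
    [0.06, 0.04, 0.6, -0.02],
    [0.06, 0.04, 1.4, -0.02],
    [0.06, 0.04, 1.9, -0.02],
    [0.06, 0.04, 1.9, -0.02],
    [0.06, 0.04, 1.9, -0.02],
  ],
)

```text
time: 10.62
tool_pos: [0.6415, 0.0169, 0.0639]
ee_rot: [1.0, 0.011, 0.001, 0.0]
contact_force: [0.9, -0.2, -0.2]
finger_gap: 0.0855
grip_force: 0.0
```

Run:
```python
from h import *
s=arm.observe();print(yaw(),tool(np.array([.6404,.0175,.028])-s['tool_pos']))
```

```text
1.3173560554817259 [-0.025 -0.014  0.717]
```

>>> move_arm(
  steps=[
    [-0.02, -0.01, 0.4, 0],
    [-0.02, -0.01, 0.65, 0],
    [-0.02, -0.01, 0.72, 0],
    [-0.02, -0.01, 0.72, 0],
    [-0.02, -0.01, 0.72, 0],
  ],
)

```text
time: 11.25
tool_pos: [0.6396, 0.0173, 0.0265]
ee_rot: [1.0, 0.011, 0.0, 0.0]
contact_force: [0.6, 0.6, 0.5]
finger_gap: 0.0856
grip_force: 0.0
```

>>> move_arm(
  steps=[
    [0, 0, 0, 0],
    [0, 0, 0, 0],
    [0, 0, 0, 0],
    [0, 0, 0, 0],
    [0, 0, 0, 0],
    [0, 0, 0, 0],
    [0, 0, 0, 0],
    [0, 0, 0, 0],
  ],
  claw=-1,
)

```text
time: 12.25
tool_pos: [0.6398, 0.0174, 0.0268]
ee_rot: [1.0, 0.011, 0.001, 0.0]
contact_force: [0.5, 0.4, 4.7]
finger_gap: 0.0387
grip_force: 63.0
```

>>> move_arm(
  steps=[
    [0, 0, -0.2, 0],
    [0, 0, -0.8, 0],
    [0, 0, -1.6, 0],
    [0, 0, -2.4, 0],
    [-0.2, -0.3, -3.0, -0.01],
    [-0.6, -0.9, -3.2, -0.03],
    [-1.05, -1.55, -3.2, -0.06],
    [-1.5, -2.2, -3.2, -0.08],
    [-1.95, -2.85, -3.2, -0.11],
    [-2.4, -3.5, -3.2, -0.14],
  ],
)

```text
time: 13.5
tool_pos: [0.5137, 0.1902, 0.1858]
ee_rot: [0.997, 0.082, -0.001, 0.0]
contact_force: [0.5, 0.1, -2.7]
finger_gap: 0.0388
grip_force: 62.3
```

>>> move_arm(
  steps=[
    [-0.45, -0.67, 0, -0.02],
    [-0.82, -1.2, 0, -0.04],
    [-0.82, -1.2, 0, -0.04],
    [-0.82, -1.2, 0, -0.04],
    [-0.82, -1.2, 0, -0.04],
  ],
)

```text
time: 14.12
tool_pos: [0.4661, 0.2414, 0.1862]
ee_rot: [0.995, 0.101, 0.0, 0.0]
contact_force: [0.6, -0.5, -2.8]
finger_gap: 0.0386
grip_force: 62.2
```

Run:
```python
from h import *
c=cam('wrist');s=arm.observe();print(s['tool_pos'],yaw(),s['finger_gap'],tool(np.array([.4708,.2538,.1035])-s['tool_pos']))
show(c,'w5.png',(160,100,480,400),2);print(proj(c,[.4708,.2538,.076]))
```

```text
[0.46603052 0.24140499 0.18615792] 11.53618540174509 0.03898773725008485 [ 0.143 -0.224  1.653]
[299.53001341 228.23661939]
```

View pics/w5.png

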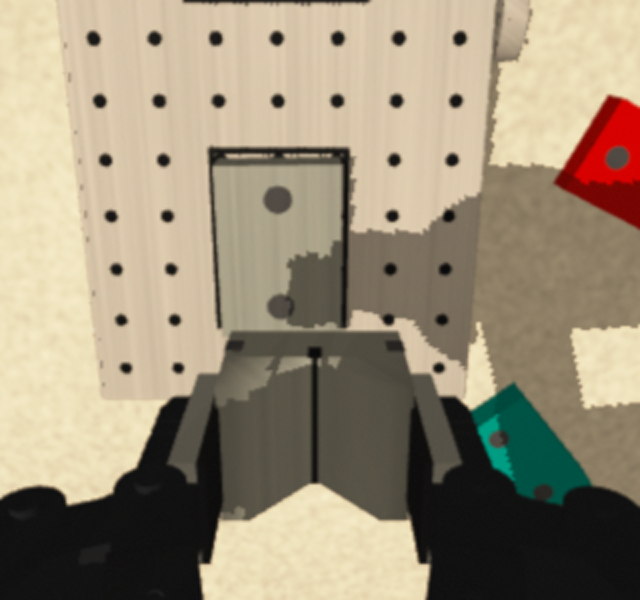

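The small V-block is held square and the riser dots are about 1 mm from where predicted. Lowering.

>>> move_arm(
  steps=[
    [0.16, -0.22, 0.2, 0],
    [0.16, -0.22, 0.6, 0],
    [0.16, -0.22, 1.1, 0],
    [0.16, -0.22, 1.4, 0],
    [0.16, -0.22, 1.55, 0],
    [0.16, -0.22, 1.62, 0],
    [0.16, -0.22, 1.64, 0],
    [0.16, -0.22, 1.64, 0],
    [0.16, -0.22, 1.64, 0],
  ],
)

```text
time: 15.3
tool_pos: [0.4711, 0.2546, 0.1047]
ee_rot: [0.995, 0.101, 0.001, -0.0]
contact_force: [0.2, 0.1, -3.4]
finger_gap: 0.0386
grip_force: 62.3
```

>>> move_arm(
  steps=[
    [0, 0, 0.015, 0],
    [0, 0, 0.03, 0],
    [0, 0, 0.04, 0],
    [0, 0, 0.04, 0],
  ],
)

```text
time: 15.8
tool_pos: [0.4709, 0.2545, 0.1028]
ee_rot: [0.995, 0.101, 0.0, -0.0]
contact_force: [-1.7, -0.4, 5.0]
finger_gap: 0.0387
grip_force: 63.1
```

>>> move_arm(
  steps=[
    [0, 0, 0, 0],
    [0, 0, 0, 0],
    [0, 0, 0, 0],
    [0, 0, 0, 0],
    [0, 0, 0, 0],
    [0, 0, 0, 0],
    [0, 0, -0.5, 0],
    [0, 0, -1.5, 0],
    [0, 0, -2.3, 0],
    [0, 0, -2.3, 0],
  ],
  claw=1,
)

```text
time: 17.05
tool_pos: [0.4729, 0.2552, 0.2206]
ee_rot: [0.995, 0.101, 0.004, -0.001]
contact_force: [0.1, 0.1, -0.2]
finger_gap: 0.0855
grip_force: 0.0
```

Run:
```python
from h import *
c=cam('wrist');c=cam('wrist');s=arm.observe();print(s['tool_pos'],yaw(),tool(np.array([.541,-.023,.17])-s['tool_pos']))
show(c,'w6.png',(220,120,420,270),4);print(proj(c,[.4708,.2538,.104]),proj(c,[.4708,.2538,.09]))
```

```text
[0.47049774 0.25444256 0.21729456] 11.622698656422743 [0.263 5.719 0.946]
[316.45467473 237.11353287] [316.48326929 231.09555729]
```

View pics/w6.png

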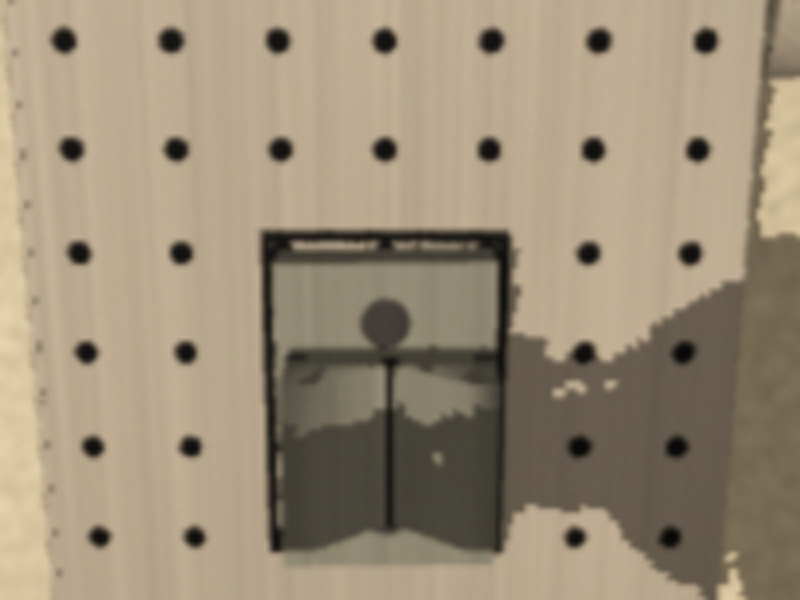

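The small V-block stands centred: its valley midpoint is at px (317.5,231) against (316.5,231). Next the large V-block.

>>> move_arm(
  steps=[
    [0.26, 5.72, 0, 0.39],
    [0.26, 5.72, 0, 0.39],
    [0.26, 5.72, 0, 0.39],
    [0.26, 5.72, 0, 0.39],
    [0.26, 5.72, 0, 0.39],
    [0.26, 5.72, 0.9, 0.39],
    [0.26, 5.72, 0.9, 0.39],
    [0.26, 5.72, 0.9, 0.39],
    [0.26, 5.72, 0.9, 0.39],
  ],
)

```text
time: 18.27
tool_pos: [0.5417, -0.0225, 0.1733]
ee_rot: [0.996, -0.093, 0.001, 0.0]
contact_force: [-0.6, -0.7, 0.8]
finger_gap: 0.0857
grip_force: 0.0
```

Run:
```python
from h import *
c=cam('wrist');c=cam('wrist');s=arm.observe();print(s['tool_pos'],yaw())
u,v=proj(c,[.541,-.023,.04]).astype(int);print(u,v);show(c,'w7.png',(u-100,v-75,u+100,v+75),4)
```

```text
[ 0.54174609 -0.02257475  0.17340835] -10.66420906679742
316 229
```

View pics/w7.png

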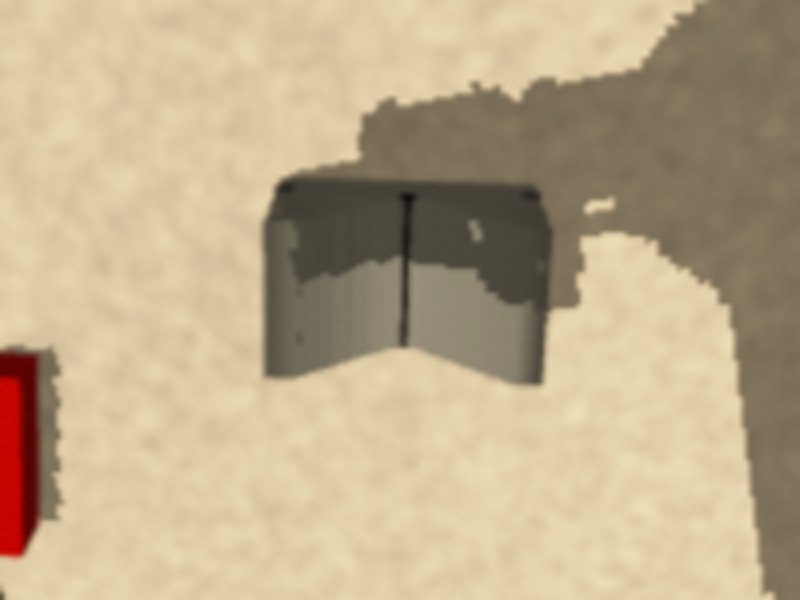

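Crop origin is (216,154). The top corners are at (265,219), (265,378), (542,383) and (550,229), and the valley runs from (407,205) to (403,345).

Run:
```python
from h import *
c=cam('wrist');s=arm.observe()
f=lambda l:[(216+x/4-.4,154+y/4-.4) for x,y in l]
T=ray(c,f([(265,219),(265,378),(542,383),(550,229)]),.04);print(T,rect(T),T.mean(0))
V=ray(c,f([(407,205),(403,345)]),.018);d=V[0]-V[1];print(V.mean(0),np.linalg.norm(d),np.degrees(np.arctan2(d[1],d[0])))
print(s['tool_pos'],yaw(),tool(np.r_[T.mean(0),.03]-s['tool_pos']))
```

```text
[[ 5.62522240e-01 -1.61658030e-04]
 [ 5.30537363e-01  6.95342393e-03]
 [ 5.19217805e-01 -4.72622560e-02]
 [ 5.50407584e-01 -5.36776463e-02]] (array([540.9, -23.5]), 55.4, 32.8, 78.2) [ 0.54067125 -0.02353703]
[ 0.53962795 -0.02322205] 0.03095850864131921 -12.241965759164957
[ 0.54164367 -0.02263574  0.17328365] -10.670556963520992 [-0.022  0.021  2.866]
```

>>> move_arm(
  steps=[
    [-0.02, 0.02, 0.8, 0.02],
    [-0.02, 0.02, 1.8, 0.02],
    [-0.02, 0.02, 2.4, 0.02],
    [-0.02, 0.02, 2.7, 0.02],
    [-0.02, 0.02, 2.83, 0.02],
    [-0.02, 0.02, 2.83, 0.02],
    [-0.02, 0.02, 2.83, 0.02],
  ],
)

```text
time: 19.3
tool_pos: [0.5408, -0.024, 0.0318]
ee_rot: [0.995, -0.103, 0.001, 0.0]
contact_force: [0.3, 0.6, 0.0]
finger_gap: 0.0854
grip_force: 0.0
```

>>> move_arm(
  steps=[
    [0, 0, 0, 0],
    [0, 0, 0, 0],
    [0, 0, 0, 0],
    [0, 0, 0, 0],
    [0, 0, 0, 0],
    [0, 0, 0, 0],
    [0, 0, 0, 0],
    [0, 0, 0, 0],
  ],
  claw=-1,
)

```text
time: 20.3
tool_pos: [0.5405, -0.0237, 0.0317]
ee_rot: [0.995, -0.104, 0.001, -0.0]
contact_force: [0.0, 1.4, 4.8]
finger_gap: 0.0549
grip_force: 65.5
```

Run:
```python
from h import *
s=arm.observe();print(s['tool_pos'],yaw(),s['contact_force'],s['finger_gap'],tool(np.r_[.5732,.2748,s['tool_pos'][2]]-s['tool_pos']))
```

```text
[ 0.5404711  -0.02368066  0.03170566] -11.886610519477546 [0.03515788 1.44374222 4.77787831] 0.054875985249106814 [-5.890e-01 -5.976e+00  1.000e-03]
```

>>> move_arm(
  steps=[
    [0, 0, -0.2, 0],
    [0, 0, -0.8, 0],
    [0, 0, -1.6, 0],
    [0, -0.3, -2.4, -0.02],
    [-0.1, -0.9, -2.9, -0.07],
    [-0.17, -1.7, -2.9, -0.13],
    [-0.25, -2.5, -2.9, -0.19],
    [-0.33, -3.3, -2.9, -0.24],
    [-0.41, -4.1, -2.9, -0.29],
    [-0.48, -4.9, -2.9, -0.34],
  ],
)

```text
time: 21.55
tool_pos: [0.566, 0.2219, 0.1755]
ee_rot: [0.998, 0.067, -0.001, 0.0]
contact_force: [-0.2, -0.3, -3.6]
finger_gap: 0.0549
grip_force: 64.8
```

>>> move_arm(
  steps=[
    [0.2, -0.52, 0, -0.04],
    [0.3, -1.0, 0, -0.07],
    [0.3, -1.0, 0, -0.07],
    [0.3, -1.0, 0, -0.07],
    [0.3, -1.0, 0, -0.07],
  ],
)

```text
time: 22.18
tool_pos: [0.5749, 0.2714, 0.1756]
ee_rot: [0.995, 0.101, -0.0, 0.0]
contact_force: [-0.0, 0.5, -3.4]
finger_gap: 0.0552
grip_force: 64.8
```

Run:
```python
from h import *
c=cam('wrist');s=arm.observe();print(s['tool_pos'],yaw(),s['finger_gap'],tool(np.array([.5732,.2748,.0925])-s['tool_pos']))
```

```text
[0.57502942 0.27143783 0.17567932] 11.545463302121792 0.05465188166575774 [-0.021 -0.074  1.664]
```

>>> move_arm(
  steps=[
    [-0.03, -0.07, 0.2, 0],
    [-0.03, -0.07, 0.6, 0],
    [-0.03, -0.07, 1.1, 0],
    [-0.03, -0.07, 1.4, 0],
    [-0.03, -0.07, 1.55, 0],
    [-0.03, -0.07, 1.62, 0],
    [-0.03, -0.07, 1.65, 0],
    [-0.03, -0.07, 1.65, 0],
    [-0.03, -0.07, 1.65, 0],
  ],
)

```text
time: 23.35
tool_pos: [0.5733, 0.2757, 0.0938]
ee_rot: [0.995, 0.101, 0.001, -0.0]
contact_force: [-0.3, -0.4, -2.3]
finger_gap: 0.0549
grip_force: 64.8
```

>>> move_arm(
  steps=[
    [0, 0, 0.01, 0],
    [0, 0, 0.022, 0],
    [0, 0, 0.027, 0],
    [0, 0, 0.027, 0],
  ],
)

```text
time: 23.85
tool_pos: [0.5729, 0.2756, 0.0918]
ee_rot: [0.995, 0.101, -0.0, 0.0]
contact_force: [0.5, -0.1, -3.1]
finger_gap: 0.055
grip_force: 64.8
```

>>> move_arm(
  steps=[
    [0, 0, 0.006, 0],
    [0, 0, 0.012, 0],
    [0, 0, 0.012, 0],
  ],
)

```text
time: 24.22
tool_pos: [0.573, 0.2756, 0.0918]
ee_rot: [0.995, 0.101, 0.0, -0.0]
contact_force: [-0.3, -0.2, 1.3]
finger_gap: 0.0549
grip_force: 65.4
```

Contact made (z no longer falling, force reversed). Release and lift.

>>> move_arm(
  steps=[
    [0, 0, 0, 0],
    [0, 0, 0, 0],
    [0, 0, 0, 0],
    [0, 0, 0, 0],
    [0, 0, 0, 0],
    [0, 0, 0, 0],
    [0, 0, -0.5, 0],
    [0, 0, -1.5, 0],
    [0, 0, -2.5, 0],
    [0, 0, -2.5, 0],
  ],
  claw=1,
)

```text
time: 25.48
tool_pos: [0.5758, 0.2765, 0.2214]
ee_rot: [0.995, 0.101, 0.005, -0.001]
contact_force: [-0.6, -0.5, 0.9]
finger_gap: 0.0855
grip_force: 0.0
```

Run:
```python
from h import *
c=cam('wrist');c=cam('wrist');s=arm.observe();print(s['tool_pos'],yaw(),tool(np.array([.50,-.25,.22])-s['tool_pos']))
show(c,'w8.png',(200,120,440,420),2);print(proj(c,[.5735,.2748,.078]),proj(c,[.4708,.2538,.09]))
t=cam('top');p=t['pixels'];gr=p.max(2)
T=(gr<45).astype(np.uint8)
b=blob(T,(415,190,500,320));print('torch',[rect(ray(t,b,z)) for z in (.048,.06)])
show(t,'t1.png',(415,190,505,320),4)
```

```text
[0.57274816 0.27551551 0.21659695] 11.622391965342588 [-3.543 10.002 -0.07 ]
[316.73693516 226.5423596 ] [316.61496305 345.8778055 ]
torch [(array([ 499.1, -251. ]), 163.9, 45.7, -19.3), (array([ 498.7, -248.2]), 162.1, 45.2, -19.3)]
```

View pics/w8.png

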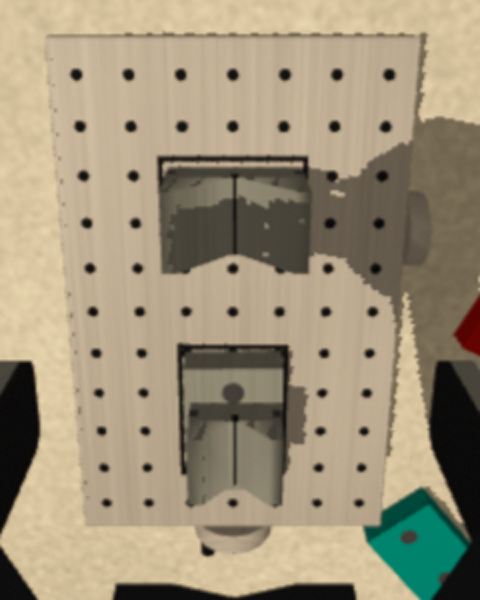

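Both grooves are collinear (px 317.5) and centred in their outlines. Moving over the torch.

>>> move_arm(
  steps=[
    [-3.54, 10, 0, 0.51],
    [-3.54, 10, 0, 0.51],
    [-3.54, 10, 0, 0.51],
    [-3.54, 10, 0, 0.51],
    [-3.54, 10, 0, 0.51],
    [-3.54, 10, 0, 0.51],
    [-3.54, 10, 0, 0.51],
    [-3.54, 10, 0, 0.51],
    [-3.54, 10, 0, 0.51],
    [-3.54, 10, 0, 0.51],
  ],
)

```text
time: 26.88
tool_pos: [0.4991, -0.2517, 0.2143]
ee_rot: [0.988, -0.155, -0.001, -0.001]
contact_force: [0.6, 0.6, -0.1]
finger_gap: 0.0856
grip_force: 0.0
```

>>> move_arm(
  steps=[
    [0, 0, 0, 0],
    [0, 0, 0, 0],
    [0, 0, 0, 0],
  ],
)

```text
time: 27.25
tool_pos: [0.5004, -0.2485, 0.2162]
ee_rot: [0.988, -0.152, -0.0, -0.0]
contact_force: [-0.3, 0.6, -0.9]
finger_gap: 0.0853
grip_force: 0.0
```

Run:
```python
from h import *
c=cam('wrist');s=arm.observe();print(s['tool_pos'],yaw())
print([proj(c,[x,y,.048]).round() for x,y in ((.50,-.25),(.577,-.276),(.421,-.225))])
g=c['pixels'].max(2)
for v in range(60,330,15):
    r=np.where(g[v,230:410]<55)[0]
    if len(r):print(v,r.min()+230,r.max()+230,len(r))
show(c,'w9.png',(120,0,520,400),1.5)
```

```text
[ 0.50050876 -0.24871226  0.21629905] -17.506742128296285
[array([318., 216.]), array([320., 118.]), array([317., 299.])]
135 294 347 54
150 294 347 54
165 294 346 53
180 294 346 53
195 302 338 37
210 304 335 32
225 304 335 32
240 304 333 30
255 304 332 29
270 304 332 29
285 303 331 29
300 305 329 18
```

View pics/w9.png

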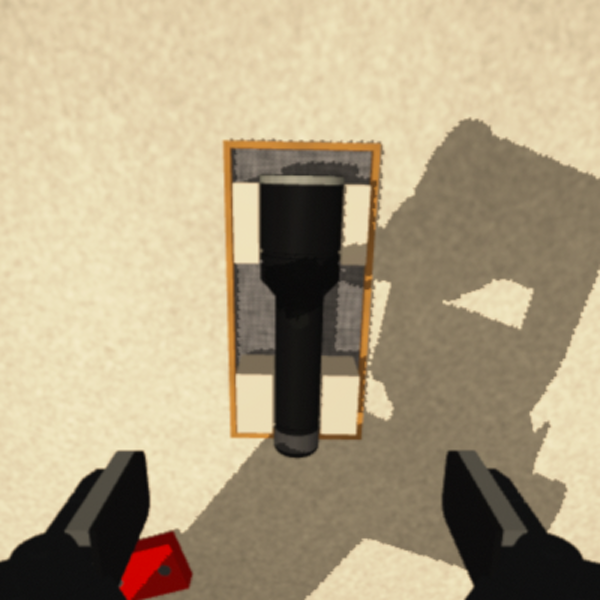

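Run:
```python
from h import *
c=cam('wrist');s=arm.observe();g=c['pixels'].max(2)
rows=[]
for v in range(105,310,1):
    r=np.where(g[v,270:370]<60)[0]
    if len(r)>10:rows.append((v,r.min()+270,r.max()+270))
rows=np.array(rows);w=rows[:,2]-rows[:,1]
print([(a,b) for a,b in zip(rows[:,0],w) if a<135 or 178<a<210 or a>292])
k=((rows[:,0]>140)&(rows[:,0]<178))|((rows[:,0]>208)&(rows[:,0]<290))
q=rows[k];L=ray(c,np.c_[q[:,1],q[:,0]],.048);Rr=ray(c,np.c_[q[:,2],q[:,0]],.048);M=(L+Rr)/2
vx,vy,x0,y0=cv2.fitLine((M*1000).astype(np.float32),cv2.DIST_HUBER,0,.01,.01).ravel()
if vx<0:vx,vy=-vx,-vy
d=np.array([vx,vy]);print('yaw',np.degrees(np.arctan2(vy,vx)),x0,y0)
o=np.array([x0,y0])
f=lambda v,z:(ray(c,[(318.5,v)],z)[0]*1000-o)@d
for n,v,z,x in [('head/cone',185,.048,24),('cone/thin',199,.048,14),('lens top',124,.0705,80),('lens bot',117,.0255,80),('tail top',300,.062,-85),('tail',304,.04,-85)]:print(n,(o+d*(f(v,z)-x)).round(1))
```

```text
[(np.int64(114), np.int64(28)), (np.int64(115), np.int64(36)), (np.int64(116), np.int64(38)), (np.int64(123), np.int64(53)), (np.int64(124), np.int64(53)), (np.int64(125), np.int64(53)), (np.int64(126), np.int64(53)), (np.int64(127), np.int64(53)), (np.int64(128), np.int64(53)), (np.int64(129), np.int64(53)), (np.int64(130), np.int64(53)), (np.int64(131), np.int64(53)), (np.int64(132), np.int64(53)), (np.int64(133), np.int64(53)), (np.int64(134), np.int64(53)), (np.int64(179), np.int64(52)), (np.int64(180), np.int64(52)), (np.int64(181), np.int64(52)), (np.int64(182), np.int64(52)), (np.int64(183), np.int64(66)), (np.int64(184), np.int64(52)), (np.int64(185), np.int64(52)), (np.int64(186), np.int64(52)), (np.int64(187), np.int64(59)), (np.int64(188), np.int64(83)), (np.int64(189), np.int64(63)), (np.int64(190), np.int64(47)), (np.int64(191), np.int64(45)), (np.int64(192), np.int64(42)), (np.int64(193), np.int64(41)), (np.int64(194), np.int64(38)), (np.int64(195), np.int64(36)), (np.int64(196), np.int64(34)), (np.int64(197), np.int64(33)), (np.int64(198), np.int64(33)), (np.int64(199), np.int64(32)), (np.int64(200), np.int64(32)), (np.int64(201), np.int64(32)), (np.int64(202), np.int64(32)), (np.int64(203), np.int64(32)), (np.int64(204), np.int64(37)), (np.int64(205), np.int64(38)), (np.int64(206), np.int64(35)), (np.int64(207), np.int64(32)), (np.int64(208), np.int64(32)), (np.int64(209), np.int64(32)), (np.int64(297), np.int64(27)), (np.int64(298), np.int64(26)), (np.int64(299), np.int64(26)), (np.int64(300), np.int64(24)), (np.int64(301), np.int64(22)), (np.int64(302), np.int64(20)), (np.int64(303), np.int64(16)), (np.int64(304), np.int64(10))]
yaw -18.764147 494.788 -249.41185
head/cone [ 503.  -252.2]
cone/thin [ 500.9 -251.5]
lens top [ 497.5 -250.3]
lens bot [ 501.9 -251.8]
tail top [ 508.6 -254.1]
tail [ 492.4 -248.6]
```

>>> move_arm(
  steps=[
    [-0.13, 0.05, 0.8, 0.018],
    [-0.13, 0.05, 1.8, 0.018],
    [-0.13, 0.05, 2.6, 0.018],
    [-0.13, 0.05, 3.0, 0.018],
    [-0.13, 0.05, 3.2, 0.018],
    [-0.13, 0.05, 3.36, 0.018],
    [-0.13, 0.05, 3.36, 0.018],
    [-0.13, 0.05, 3.36, 0.018],
  ],
)

```text
time: 28.35
tool_pos: [0.4938, -0.2506, 0.0491]
ee_rot: [0.987, -0.162, 0.001, 0.0]
contact_force: [0.2, -0.0, -0.1]
finger_gap: 0.0855
grip_force: 0.0
```

Run:
```python
from h import *
s=arm.observe();print(s['tool_pos'],yaw(),tool(np.array([.4934,-.249,.048])-s['tool_pos']))
```

```text
[ 0.49383623 -0.25060139  0.04905288] -18.62500763346982 [-0.019 -0.028  0.021]
```

>>> move_arm(
  steps=[
    [-0.02, -0.03, 0.02, 0],
    [-0.02, -0.03, 0.02, 0],
  ],
)

```text
time: 28.6
tool_pos: [0.4929, -0.2484, 0.0476]
ee_rot: [0.987, -0.162, 0.0, 0.0]
contact_force: [0.3, -0.0, 0.3]
finger_gap: 0.0853
grip_force: 0.0
```

>>> move_arm(
  steps=[
    [0, 0, 0, 0],
    [0, 0, 0, 0],
    [0, 0, 0, 0],
    [0, 0, 0, 0],
    [0, 0, 0, 0],
    [0, 0, 0, 0],
    [0, 0, 0, 0],
    [0, 0, 0, 0],
    [0, 0, 0, 0],
    [0, 0, 0, 0],
  ],
  claw=-1,
)

```text
time: 29.85
tool_pos: [0.4929, -0.2486, 0.0474]
ee_rot: [0.987, -0.162, 0.0, 0.0]
contact_force: [-1.0, 1.1, 4.8]
finger_gap: 0.0265
grip_force: 58.8
```

>>> move_arm(
  steps=[
    [0, 0, -0.1, 0],
    [0, 0, -0.4, 0],
    [0, 0, -0.9, 0],
    [0, 0, -1.6, 0],
    [0, 0, -2.3, 0],
    [0, 0, -2.8, 0],
    [0, 0, -3.0, 0],
    [0, 0, -3.0, 0],
  ],
)

```text
time: 30.85
tool_pos: [0.4929, -0.2485, 0.1978]
ee_rot: [0.987, -0.162, 0.0, 0.0]
contact_force: [-1.0, 1.3, -2.7]
finger_gap: 0.0262
grip_force: 59.1
```

Run:
```python
from h import *
s=arm.observe();a=np.radians(11.6);u=np.array([np.cos(a),np.sin(a)])
# slide centre: marks +-52 about... table centre from plate
print(s['tool_pos'],yaw(),s['contact_force'],s['wrist_torque'],s['finger_gap'])
```

```text
[ 0.49289991 -0.24852309  0.19777921] -18.63317027290829 [-0.99556413  1.31512734 -2.72827237] [-0.00197511  0.03592516 -0.0177537 ] 0.026230316773632825
```

Run:
```python
from h import *
c=cam('wrist');s=arm.observe();W=c['W'].copy()
T=np.eye(4);r=np.array([.995,.101,.0,0]);a=np.radians(11.62)
T[:3,:3]=R.from_quat([np.cos(a/2),np.sin(a/2),0,0]).as_matrix();T[:3,3]=[.57275,.2755,.2166]
d=dict(c);d['W']=T@c['T_tool_cam']
P=ray(d,[(200+x/2,120+y/2) for x,y in [(47,36),(422,35),(381,524),(86,525)]],.06);print(P,rect(P),P.mean(0))
ctr=np.array([.5221,.2643]);u=np.array([np.cos(a),np.sin(a)]);tgt=ctr-.0086*u;print('TCP target',tgt)
print(tool(np.r_[tgt,.18]-s['tool_pos']),s['tool_pos'],yaw())
g=c['pixels'].max(2)
for v in range(60,420,12):
    q=np.where(g[v,230:410]<60)[0]
    if len(q):print(v,q.min()+230,q.max()+230,len(q),end=' | ')
show(c,'w10.png',(0,0,640,480),1)
```

```text
[[0.62376278 0.35978487]
 [0.65372911 0.21578737]
 [0.42091933 0.16763267]
 [0.39046864 0.31304741]] (array([522.1, 264.4]), 238.1, 148.6, 11.7) [0.52221997 0.26406308]
TCP target [0.51367626 0.26256779]
[-2.862 -9.816  0.343] [ 0.49247407 -0.24823371  0.19691733] -18.63275817317683
108 257 383 127 | 120 250 383 134 | 132 251 382 132 | 144 252 381 130 | 156 253 381 129 | 168 253 380 128 | 180 254 379 126 | 192 255 379 125 | 204 256 378 123 | 216 258 376 119 | 228 257 376 120 | 240 258 376 119 | 252 259 375 117 | 264 265 368 104 | 276 279 355 77 | 288 282 351 70 | 300 259 376 93 | 312 253 381 102 | 324 249 385 109 | 336 241 394 144 | 348 230 409 180 | 360 230 409 180 | 372 230 409 174 | 384 230 409 157 | 396 230 409 155 | 408 230 409 155 |
```

View pics/w10.png

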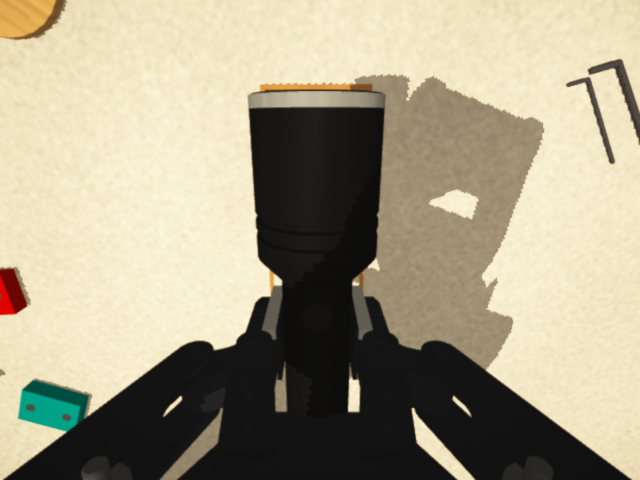

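The torch is held straight and level: the lens is 135 px wide, exactly as expected at its depth. The plate centre (522,264) agrees with the outlines' midpoint. Carrying over.

>>> move_arm(
  steps=[
    [-0.08, -0.28, 0, -0.015],
    [-0.24, -0.8, 0, -0.045],
    [-0.45, -1.5, 0, -0.08],
    [-0.66, -2.25, 0, -0.12],
    [-0.87, -3.0, 0, -0.16],
    [-1.09, -3.75, 0, -0.2],
    [-1.31, -4.5, 0, -0.24],
    [-1.53, -5.25, 0, -0.28],
    [-1.75, -6.0, 0, -0.32],
    [-1.9, -6.5, 0, -0.35],
  ],
)

```text
time: 32.15
tool_pos: [0.5051, 0.0924, 0.1961]
ee_rot: [1.0, 0.014, -0.002, -0.0]
contact_force: [1.1, 0.1, -1.3]
finger_gap: 0.0269
grip_force: 59.1
```

Run:
```python
from h import *
s=arm.observe();print(s['tool_pos'],yaw(),tool(np.r_[.5137,.2626,.17]-s['tool_pos']),np.radians(yaw()-11.62))
```

```text
[0.50510646 0.09236409 0.19612129] 1.609702007964503 [ 0.269 -3.398  0.524] -0.17471265906679653
```

>>> move_arm(
  steps=[
    [0.06, -0.7, 0, -0.04],
    [0.11, -1.4, 0, -0.08],
    [0.16, -2.1, 0, -0.11],
    [0.21, -2.7, 0, -0.14],
    [0.25, -3.1, 0, -0.16],
    [0.26, -3.3, 0, -0.17],
    [0.26, -3.3, 0, -0.17],
    [0.26, -3.3, 0, -0.17],
    [0.26, -3.3, 0, -0.17],
  ],
)

```text
time: 33.28
tool_pos: [0.5157, 0.2542, 0.1973]
ee_rot: [0.995, 0.097, -0.0, 0.0]
contact_force: [-0.5, -0.2, -1.1]
finger_gap: 0.0264
grip_force: 59.2
```

Run:
```python
from h import *
s=arm.observe();print(s['tool_pos'],yaw(),tool(np.r_[.5137,.2626,.1094]-s['tool_pos']),np.radians(yaw()-11.62))
```

```text
[0.51568349 0.25418496 0.19729158] 11.086699779976792 [-0.006 -0.173  1.758] -0.009307844741015158
```

>>> move_arm(
  steps=[
    [0, -0.19, 0.15, -0.009],
    [0, -0.19, 0.5, -0.009],
    [0, -0.19, 0.9, -0.009],
    [0, -0.19, 1.25, -0.009],
    [0, -0.19, 1.45, -0.009],
    [0, -0.19, 1.55, -0.009],
    [0, -0.19, 1.6, -0.009],
    [0, -0.19, 1.6, -0.009],
    [0, -0.19, 1.6, -0.009],
  ],
)

```text
time: 34.4
tool_pos: [0.5141, 0.2645, 0.1178]
ee_rot: [0.995, 0.102, 0.001, -0.0]
contact_force: [0.0, -0.3, -1.5]
finger_gap: 0.0263
grip_force: 59.2
```

Run:
```python
from h import *
s=arm.observe();print(s['tool_pos'],yaw(),tool(np.r_[.5137,.2633,.1094]-s['tool_pos']),s['contact_force'])
```

```text
[0.51408387 0.26449153 0.11779909] 11.675597606634142 [-0.013  0.022  0.168] [ 0.03229903 -0.26879664 -1.51949159]
```

>>> move_arm(
  steps=[
    [0, 0.015, 0.05, 0],
    [0, 0.015, 0.1, 0],
    [0, 0.015, 0.14, 0],
    [0, 0.015, 0.155, 0],
    [0, 0.015, 0.155, 0],
    [0, 0.015, 0.155, 0],
  ],
)

```text
time: 35.15
tool_pos: [0.5138, 0.2635, 0.1095]
ee_rot: [0.995, 0.102, -0.0, 0.0]
contact_force: [-0.4, -0.9, -1.1]
finger_gap: 0.0261
grip_force: 59.3
```

>>> move_arm(
  steps=[
    [0, 0, 0.01, 0],
    [0, 0, 0.018, 0],
    [0, 0, 0.018, 0],
    [0, 0, 0.018, 0],
  ],
)

```text
time: 35.65
tool_pos: [0.5139, 0.2636, 0.1094]
ee_rot: [0.995, 0.102, 0.0, 0.0]
contact_force: [-1.4, -1.6, 5.7]
finger_gap: 0.0264
grip_force: 59.8
```

Seated, with 5.7 N upward and z no longer falling. Release and retreat.

>>> move_arm(
  steps=[
    [0, 0, 0, 0],
    [0, 0, 0, 0],
    [0, 0, 0, 0],
    [0, 0, 0, 0],
    [0, 0, 0, 0],
    [0, 0, 0, 0],
    [0, 0, -0.4, 0],
    [0, 0, -1.2, 0],
    [0, 0, -2.2, 0],
    [0, 0, -2.2, 0],
  ],
  claw=1,
)

```text
time: 36.9
tool_pos: [0.5166, 0.2645, 0.2229]
ee_rot: [0.995, 0.102, 0.005, -0.001]
contact_force: [0.2, 0.3, 0.1]
finger_gap: 0.0854
grip_force: 0.0
```

Run:
```python
from h import *
c=cam('wrist');c=cam('wrist');s=arm.observe();print(s['tool_pos'],yaw(),s['contact_force'],s['finger_gap'])
g=c['pixels'].max(2);u=np.array([np.cos(np.radians(11.62)),np.sin(np.radians(11.62))]);o=np.array([.5222,.2643])
for x in (75,60,40,30,5,-10,-25):
    q=proj(c,np.r_[o+u*x/1000,.11]);v=int(q[1]);r=np.where(g[v,240:400]<60)[0]
    if len(r):
        P=ray(c,[(240+r.min(),v),(240+r.max(),v)],.11);m=P.mean(0)-o
        print(x,q.round(),240+r.min(),240+r.max(),'lat mm',1000*(u[0]*m[1]-u[1]*m[0]),'w',1000*np.linalg.norm(P[1]-P[0]))
t=cam('top');T=(t['pixels'].max(2)<45).astype(np.uint8);b=blob(T,(120,185,210,320));r=rect(ray(t,b,.11));m=np.array(r[0])/1000-o;print(r,'along',m@u*1000+2.5)
c=cam('scene');show(c,'s2.png',(290,110,450,230),4)
```

```text
[0.51374695 0.26363175 0.21897128] 11.678087165151863 [-0.09476485  0.15777951 -0.58491221] 0.08558912383510418
75 [317. 118.] 284 352 lat mm -0.5954703559118649 w 43.824233461440635
60 [317. 142.] 284 352 lat mm -0.6246612541163133 w 44.76565902472022
40 [317. 172.] 286 350 lat mm -0.6643906671568809 w 43.33481288786344
30 [317. 187.] 240 393 lat mm 0.35027023299712046 w 104.95037374718336
5 [317. 222.] 299 336 lat mm -0.3779553140413998 w 26.23651465201055
-10 [317. 242.] 288 345 lat mm 0.32310347883029783 w 41.21321276325608
-25 [317. 261.] 289 344 lat mm 0.31466233717815545 w 40.524059704554695
(array([503.5, 265. ]), 200.2, 103.5, 0.7) along -15.675749617480626
```

Run:
```python
from h import *
c=cam('wrist');g=c['pixels'].max(2);u=np.array([np.cos(np.radians(11.62)),np.sin(np.radians(11.62))]);o=np.array([.5222,.2643])
for x in list(range(8,34,2))+list(range(72,92,2)):
    q=proj(c,np.r_[o+u*x/1000,.11]);v=int(round(q[1]));l=r=int(q[0])
    while g[v,l]<60:l-=1
    while g[v,r]<60:r+=1
    print(x,v,r-l,end=' | ')
s=arm.observe();print(s['time'],s['contact_force'])
```

```text
8 215 40 | 10 212 40 | 12 209 41 | 14 207 47 | 16 204 42 | 18 201 47 | 20 198 53 | 22 195 59 | 24 192 65 | 26 189 67 | 28 187 67 | 30 184 67 | 32 181 67 | 72 118 81 | 74 115 71 | 76 111 71 | 78 108 0 | 80 104 0 | 82 101 0 | 84 98 4 | 86 94 0 | 88 91 0 | 90 87 0 | 37.15 [ 0.24639524 -0.58085716 -0.55530799]
```

The cone spans x of about 15–25 mm (14–24 expected), lateral error is under 1 mm, and the diameters match the intended height. Handing in.

```bash
python3 -c "
from plant import arm
print(arm.finish_job())"
```

```text
the job is handed in; nothing more can be done
None
```

The job is handed in after about 37 s of robot time, though the verdict was not returned: the torch lies level in both V-blocks on the slide table, within about 2 mm of centre by the last wrist-camera measurement, and the arm never went near the glass or coaster.

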